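Clear and dress the boat-lapping plate

TASK

First move every finished porcelain boat from the lapping machine's catch tray into the white carrying tray. Then dress the steel lapping plate: lay the dressing block flat and lengthwise on the plate's left end, press it down so that the sprung plate gives by about half its travel, and slide it slowly under steady pressure along the middle of the plate to the right end and back to the left end, sole close to the plate's edge at each end. Finally put the block away in its dock, fully home with its notch over the rib, and leave both bottles standing.

Things in the scene. Friction and masses are not known exactly. Their poses are not given: they have to be found in the camera images.
- platen_top (a point): centre of the top face of the lapping plate, a bright steel plate 70 mm (its x) by 240 mm (its y) by 10 mm on top of the long grey lapping machine (machine body 84 x 290 mm, 18 mm high), top 40 mm above the worktop when unloaded; y runs along the plate and +y is its left end as seen from the robot, z is up. The machine is fixed but turned and placed differently each time
- platen (a joint): how far the lapping plate is pressed down against its springs, m: 0 unloaded, stop at 0.010. It moves straight down without tipping; the force is about 1 N to start it, then 1.2 N per mm more (5 N at 3.5 mm, 7 N at 5 mm)
- tray_floor (a point): centre of the floor of the machine's dark steel catch tray, joined to the robot's side of the machine and turned with it: floor 3 mm above the worktop, 96 mm (x) by 212 mm (y), with a lip 4 mm above the floor on the three open sides; the machine body bounds it at +x
- dresser_sole (a point): dressing block: centre of the underside of its grey sole, 80 mm (x) by 36 mm (y) by 14 mm thick; z up. Total height 44 mm, 220 g. A notch 16 mm wide and 12 mm deep, full height of the sole, is cut in the middle of its +x end only
- dresser_grip (a point): centre of the block's pale wooden grip bar, which stands lengthwise on the sole: 60 mm long (x), 18 mm wide (y), from 14 to 44 mm above the underside; this point is 30 mm above the underside and 6 mm from the sole's centre towards -x (away from the notch)
- dresser_notch (a point): point on the underside at the notch of the block, 34 mm from the sole's centre along +x
- dock_floor (a point): dock for the block: bright metal open holder fixed to the worktop, 95.5 x 51.5 mm outside, 12 mm high; this point is the centre of its pocket floor, 4 mm above the worktop. Pocket 83.5 mm (x) by 39.5 mm (y), 8 mm deep. A rib 10 mm wide stands out 9 mm from the inside of its +x end wall, full depth: the block sits down only with its notch at this rib; z up
- dock_key (a point): point on the dock's pocket floor at the rib, 34 mm from the pocket's centre along +x
- tote: loose white carrying tray, open on top, 120 mm (x) by 160 mm (y), 30 mm high, walls and floor 4 mm, 0.5 kg; origin at the centre of its underside. Between it and the lapping machine a red dust cover drapes onto the worktop (about y -0.12 to 0.15, from x 0.38 m on, rising away from the robot): carry things past on the robot's side of it or well above
- boat_a_centre (a point): porcelain combustion boat: a white narrow trough with a small ring at one end, 12 mm wide (x), 82 mm long (y), 10 mm high, 12 g; solid for the grasp. This point is its centre, half-way up; two to four boats are present, lying in the catch tray roughly across it (along the tray's x), about 46 mm or more from one another
- boat_b_centre (a point): porcelain combustion boat: a white narrow trough with a small ring at one end, 12 mm wide (x), 82 mm long (y), 10 mm high, 12 g; solid for the grasp. This point is its centre, half-way up; two to four boats are present, lying in the catch tray roughly across it (along the tray's x), about 46 mm or more from one another
- boat_c_centre (a point): porcelain combustion boat: a white narrow trough with a small ring at one end, 12 mm wide (x), 82 mm long (y), 10 mm high, 12 g; solid for the grasp. This point is its centre, half-way up; two to four boats are present, lying in the catch tray roughly across it (along the tray's x), about 46 mm or more from one another
- boat_d_centre (a point): porcelain combustion boat: a white narrow trough with a small ring at one end, 12 mm wide (x), 82 mm long (y), 10 mm high, 12 g; solid for the grasp. This point is its centre, half-way up; two to four boats are present, lying in the catch tray roughly across it (along the tray's x), about 46 mm or more from one another
- bottle_amber: bystander: brown bottle with black cap, 58 mm wide, 122 mm high, origin at its foot
- bottle_hdpe: bystander: white plastic bottle, 48 mm wide, 100 mm high, origin at its foot

How it is judged:
On the way, in this order (a step that is already met when the one before it is completed fails the run):
1. all the boats lie in the carrying tray, at rest (x of boat_a_centre in the frame of tote between -0.058 and 0.058 m and y of boat_a_centre in the frame of tote between -0.078 and 0.078 m and z of boat_a_centre in the frame of tote between 0 and 0.024 m and linear speed of each of boat_a, boat_b, boat_c, boat_d below 0.03 m/s and x of boat_b_centre in the frame of tote between -0.058 and 0.058 m and y of boat_b_centre in the frame of tote between -0.078 and 0.078 m and z of boat_b_centre in the frame of tote between 0 and 0.024 m and x of boat_c_centre in the frame of tote between -0.058 and 0.058 m and y of boat_c_centre in the frame of tote between -0.078 and 0.078 m and z of boat_c_centre in the frame of tote between 0 and 0.024 m and x of boat_d_centre in the frame of tote between -0.058 and 0.058 m and y of boat_d_centre in the frame of tote between -0.078 and 0.078 m and z of boat_d_centre in the frame of tote between 0 and 0.024 m), for 0.3 s.
2. the block is pressed flat on the left end of the plate, the plate down 2 to 8.5 mm (contact force between dresser and platen above 2 N and value of joint platen between 0.002 and 0.0085 m and x of dresser_sole in the frame of platen_top between -0.02 and 0.02 m and y of dresser_sole in the frame of platen_top between 0.05 and 0.1 m and angle between dresser_sole's own z axis and vertical below 0.12 rad and angle between the x axis of dresser_sole and the y axis of platen_top, either way round below 0.25 rad), for 0.1 s.
3. the block is pressed flat left of the middle, going right, the plate down 2 to 8.5 mm (contact force between dresser and platen above 2 N and value of joint platen between 0.002 and 0.0085 m and x of dresser_sole in the frame of platen_top between -0.02 and 0.02 m and y of dresser_sole in the frame of platen_top between 0.015 and 0.045 m and angle between dresser_sole's own z axis and vertical below 0.12 rad and angle between the x axis of dresser_sole and the y axis of platen_top, either way round below 0.25 rad), for 0.1 s.
4. the block is pressed flat on the middle, the plate down 2 to 8.5 mm (contact force between dresser and platen above 2 N and value of joint platen between 0.002 and 0.0085 m and x of dresser_sole in the frame of platen_top between -0.02 and 0.02 m and y of dresser_sole in the frame of platen_top between -0.015 and 0.015 m and angle between dresser_sole's own z axis and vertical below 0.12 rad and angle between the x axis of dresser_sole and the y axis of platen_top, either way round below 0.25 rad), for 0.1 s.
5. the block is pressed flat right of the middle, the plate down 2 to 8.5 mm (contact force between dresser and platen above 2 N and value of joint platen between 0.002 and 0.0085 m and x of dresser_sole in the frame of platen_top between -0.02 and 0.02 m and y of dresser_sole in the frame of platen_top between -0.045 and -0.015 m and angle between dresser_sole's own z axis and vertical below 0.12 rad and angle between the x axis of dresser_sole and the y axis of platen_top, either way round below 0.25 rad), for 0.1 s.
6. the block is pressed flat on the right end, the plate down 2 to 8.5 mm (contact force between dresser and platen above 2 N and value of joint platen between 0.002 and 0.0085 m and x of dresser_sole in the frame of platen_top between -0.02 and 0.02 m and y of dresser_sole in the frame of platen_top between -0.1 and -0.05 m and angle between dresser_sole's own z axis and vertical below 0.12 rad and angle between the x axis of dresser_sole and the y axis of platen_top, either way round below 0.25 rad), for 0.1 s.
7. the block is pressed flat on the middle again, on the way back, the plate down 2 to 8.5 mm (all of step 4), for 0.1 s.
8. the block is pressed flat on the left end again, the plate down 2 to 8.5 mm (all of step 2), for 0.1 s.
At the end, for the whole second after the job is handed in: Every boat present lies inside the carrying tray, which stands flat on the worktop; the block sits in the dock with its notch at the rib, within 5 mm and within 2.5 mm of the pocket floor; the lapping plate is unloaded; all at rest (all of step 1 and angle between tote's own z axis and vertical below 0.2 rad and height (world z) of tote below 0.015 m and horizontal distance between dresser_sole and dock_floor below 0.005 m and horizontal distance between dresser_notch and dock_key below 0.006 m and z of dresser_sole in the frame of dock_floor below 0.0025 m and angle between dresser_sole's own z axis and vertical below 0.08 rad and linear speed of dresser below 0.02 m/s and value of joint platen below 0.001 m); the robot touches nothing.
It fails at once if a bottle is knocked over (angle between any of bottle_amber, bottle_hdpe's own z axis and vertical above 0.6 rad).
Of boat_a, boat_b, boat_c, boat_d only 2 to 4 are there at a start; the rules pass over those that are not, and their reading is None.
At some moment in a run one of tote, dresser may be knocked a few centimetres aside while the robot is not near it.
Once in a run the grip may slacken for a moment while it holds something.
It also fails if it takes over 210 s, if anything falls off the work surface, if the arm or the gripper's body presses on something with over 40 N, if the wrist force passes 120 N, or if a joint passes its speed limit or range.

ROBOT

A 6-joint arm with a two-finger parallel gripper is mounted at the origin on a cart in front of the work surface, level with it; the furniture and walls round the work are solid. World frame = base frame: x ahead of the robot, y to its left, z up, the work surface at z = 0. Lengths are in m, angles in rad, forces in N, time in s.
With the tool pointing down it reaches from about 0.35 to 1 m from the base axis. Payload 7.1 kg.
Tool frame: the origin (TCP) lies at the very end of the fingers, on their centre line; the grasp point (between the pads) lies 19 mm behind it (grip_point_offset is the distance from the TCP to the grasp point, in m); z points along the fingers, y is the line along which they close (so a half turn about z gives the same grasp; the last joint's range is limited). The gripper opens to 85 mm and grips with 20 to 120 N. Pads are 22 mm wide; open, the fingers measure 114 mm over their backs; the gripper's body (76 mm by 85 mm) begins 54 mm behind the grasp point. The pads swing forward as they close: fully open they stand 13 mm farther back than shut.
Start: joints at [1.103, 0.423, 1.63, -0, 1.089, -0.019], TCP at [0.271, 0.563, 0.231] pointing down, gripper open.
Joint ranges: [-3, 3], [-0.9, 2.11], [0.09, 2.58], [-1.31, 4.45], [0.11, 2.69], [-2.54, 2.54]. Speed limits (rad/s): [2.39, 2.39, 3.01, 3.14, 3.14, 3.14].

INTERFACE

Orientations are given as a unit quaternion [w, x, y, z].
In Python, from station import sense, capture, sign_off, grip_point_offset gives the robot as it stands.
- The arm moves only by the tool arm_command, never from a script. Its argument "deltas" is a list of rows, each a list of 4 numbers: the shift along the tool's x, y, z normalised to -1 to 1, where 1 is 0.6 m, then the turn about the tool's z normalised to -1 to 1, where 1 is 360 degrees. In form: [[x, y, z, turn], ...]. A call has exactly 10 rows; each row shifts and turns the commanded pose from where the row before left it, along the tool's axes as they then stand; what a row does not reach is not made up. A row lasts 1/8 s, in which the tool goes at most 62.5 mm and 10.7 degrees, less where a joint would pass 70% of its speed; a pose out of reach is approached as far as the arm can. A call with a number of a shift or a turn outside -1 to 1 is refused whole. A call with a gripper value outside its range is refused whole. "grip" is the gripper's target within -1 to 1 (shut at 1, half-way at 0, fully open at -1), set as the call begins (left out, the last holds). The fingers move at their own pace and stop on an object; "force" is the grip in N (left out, the last holds). Time passes only in rows, so rows that do not move let the fingers close, or fill a call up. It gives the time, the measured TCP pose, the force, the opening and the grip force at its end, in the units of the state.
- sense(): the state, without advancing time (a new reading comes with each control period).
- capture(name): name is "side" or "top"; returns a dict with "pixels" (400x640x3 uint8, blue, green, red), "mtx" (3x3 intrinsics, pixels), "R" (3x3) and "t" (3): a world point X has camera coordinates R X + t. Camera axes: x right, y down, z forward; pixel columns grow to the right and rows downward; lengths in m; the calibration is good to about 2 mm. A picture is of the moment at which its call begins. There is no depth.
- sign_off(): hands the job in; it is judged then, once.
The state is a dict: "clock": time; "qpos": joint angles; "joint_vel": joint speeds; "effort": joint torques, N m; "ee_pos": TCP position; "eef_rot": TCP orientation; "contact_force": force on the tool from outside, world axes, zero at the start; "moment": the same for the moment, N m; "finger_gap": finger opening in m; "grasp_force": force on a finger pad.
Only numpy, scipy, OpenCV 4.12 (cv2) and the standard library are available. Lean on these libraries where they do the work, as an engineer would, in place of code of your own. Each camera call takes 0.05 s, during which the arm holds its last target. There are 200 camera calls.

## Working session

There is one attempt and no reset: what is moved stays moved. The work goes in short steps, Python scripts to look and compute and a tool call to move; the robot and the scene stay as the last step left them, time stands still between calls to the robot, and variables do not carry over. Pictures are saved under pics/ and viewed, at most 14 in all, crops included, and the job is handed in when it is done.

Besides the shell and the picture viewer there is one more tool, called as a command line: name --pt "numbers of a row" for each row, then --argument value for the rest. arm_command: Moves the arm, as the interface text tells. Its arguments: {"type":"object","properties":{"deltas":{"type":"array","items":{"type":"array","items":{"type":"number"}}},"grip":{"type":"number"},"force":{"type":"number"}},"required":["deltas"]}

```bash
mkdir -p pics; ls; python3 - <<'E'
from station import *
import cv2
s=sense();print({k:s[k] for k in('clock','ee_pos','eef_rot','finger_gap','contact_force')}, grip_point_offset)
for n in('top','side'):
    c=capture(n);cv2.imwrite(f'pics/{n}0.png',c['pixels']);print(n,c['mtx'],c['R'],c['t'])
E
```

```text
pics
{'clock': 0.0, 'ee_pos': array([0.27091581, 0.56263992, 0.23055473]), 'eef_rot': array([-1.75997766e-04,  2.22514664e-01,  9.74929055e-01, -7.28982764e-04]), 'finger_gap': 0.08554836298008109, 'contact_force': array([ 0.61661204,  0.1865425 , -0.50719394])} 0.0187
top [[373.6663908    0.         316.49439074]
 [  0.         373.6663908  200.19880045]
 [  0.           0.           1.        ]] [[-0.01020306 -0.99994178 -0.00351096]
 [-0.99876065  0.01036194 -0.04868044]
 [ 0.04871399  0.00300992 -0.99880823]] [-0.08176646  0.45884072  1.22137436]
side [[520.90095288   0.         323.39063478]
 [  0.         520.90095288 201.20958491]
 [  0.           0.           1.        ]] [[-0.91037289 -0.41350749 -0.01525627]
 [-0.24247856  0.5629881  -0.79009401]
 [ 0.33529889 -0.71558085 -0.6127958 ]] [0.36252462 0.2122502  1.92996962]
```

View pics/top0.png

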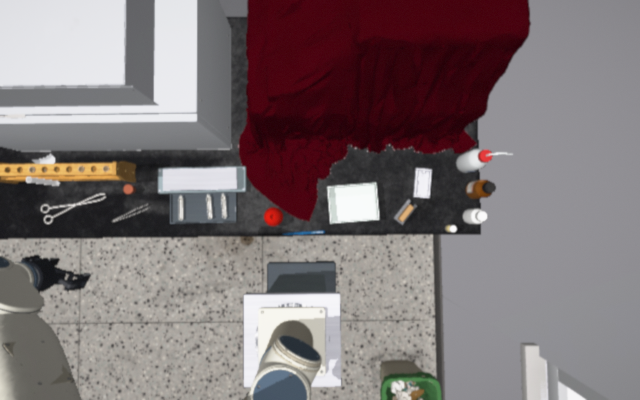

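View pics/side0.png

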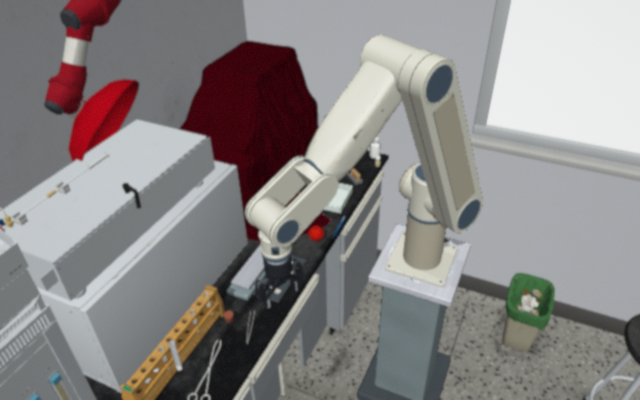

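```bash
python3 - <<'E'
import cv2,numpy as np
p=cv2.imread('pics/top0.png')
a=cv2.resize(p[155:235,145:255],None,fx=7,fy=7,interpolation=cv2.INTER_CUBIC)[:, :770]
b=cv2.resize(p[155:235,315:495],None,fx=4.2,fy=4.2,interpolation=cv2.INTER_CUBIC)
cv2.imwrite('pics/a.png',a);cv2.imwrite('pics/b.png',b)
E
```

```text
(no output)
```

View pics/a.png

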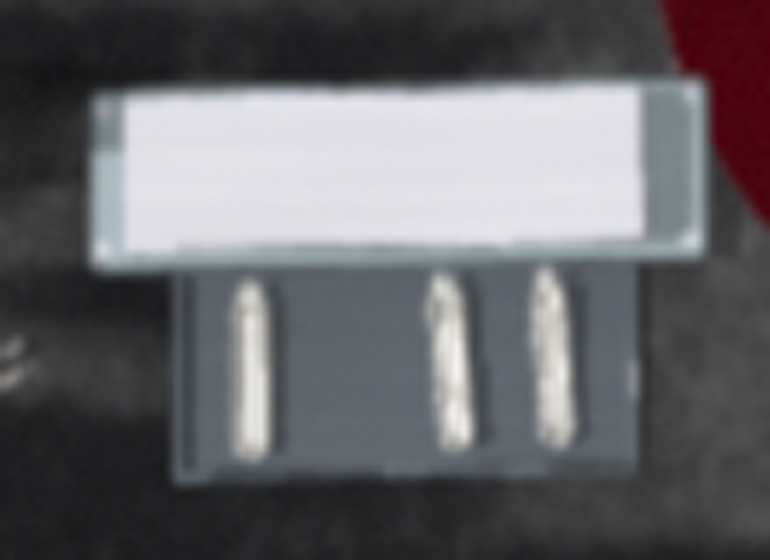

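View pics/b.png

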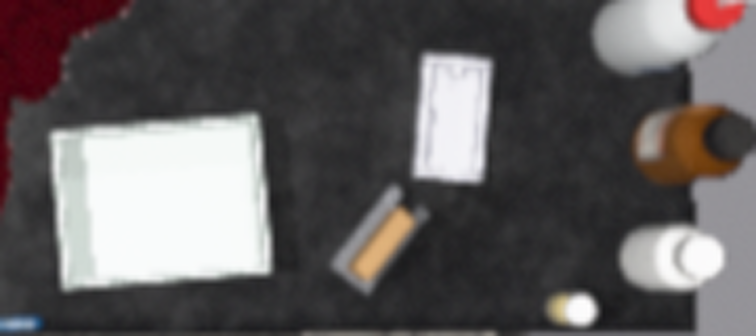

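```bash
cat > h.py <<'E'
import cv2,numpy as np
from station import *
def unproj(c,uv,z):
    uv=np.asarray(uv,float).reshape(-1,2)
    d=(np.linalg.inv(c['mtx'])@np.c_[uv,np.ones(len(uv))].T).T@c['R']
    C=-c['R'].T@c['t']
    return C+d*((z-C[2])/d[:,2])[:,None]
def blobs(c,box,z,mask_fn,minA=12,S=6):
    """upsampled mask -> world minAreaRects: centre, long, short, angle of long axis (deg from world x, in -90..90)"""
    x0,y0,x1,y1=box
    p=cv2.resize(c['pixels'][y0:y1,x0:x1],None,fx=S,fy=S,interpolation=cv2.INTER_LINEAR).astype(int)
    m=mask_fn(p).astype(np.uint8)
    m=cv2.morphologyEx(m,cv2.MORPH_OPEN,np.ones((5,5)))
    out=[]
    for k in cv2.findContours(m,cv2.RETR_EXTERNAL,cv2.CHAIN_APPROX_NONE)[0]:
        if cv2.contourArea(k)<minA*S*S: continue
        uv=(k.reshape(-1,2)+.5)/S-.5+[x0,y0]
        w=unproj(c,uv,z)[:,:2]
        (ce,wh,_)=r=cv2.minAreaRect((w*1000).astype(np.float32))
        b=cv2.boxPoints(r); e=[b[1]-b[0],b[2]-b[1]]; n=[np.linalg.norm(i) for i in e]
        l=e[int(np.argmax(n))]; a=np.degrees(np.arctan2(l[1],l[0])); a=(a+90)%180-90
        out.append((np.round(ce,1),round(max(n),1),round(min(n),1),round(a,1)))
    return out
bright=lambda t:(lambda p:p.min(2)>t)
wood=lambda p:(p[...,2]-p[...,0]>50)&(p[...,2]>130)
E
python3 - <<'E'
from h import *
c=capture('top'); print('cam',-c['R'].T@c['t'])
print('plate',blobs(c,(155,162,250,194),.04,bright(200),400))
print('machine',blobs(c,(150,155,245,200),.018,bright(105),400))
print('boats',blobs(c,(165,193,240,225),.013,bright(150)))
print('tray',blobs(c,(165,196,240,230),.007,bright(70),200))
print('tote',blobs(c,(320,175,390,230),.03,bright(140),400))
print('dock',blobs(c,(408,160,438,202),.012,bright(140),100))
print('grip',blobs(c,(390,195,420,230),.044,wood))
print('sole',blobs(c,(390,195,420,230),.014,bright(95)))
E
```

```text
cam [ 0.39793977 -0.09019242  1.24196826]
plate [(array([530. , 292.2]), np.float32(237.6), np.float32(69.9), np.float32(-89.2))]
machine [(array([519.2, 293.3]), np.float32(286.6), np.float32(111.7), np.float32(90.0))]
boats [(array([438.8, 361.7]), np.float32(80.3), np.float32(14.8), np.float32(0.4)), (array([442.2, 268.5]), np.float32(81.2), np.float32(16.1), np.float32(4.7)), (array([443.3, 220.5]), np.float32(81.9), np.float32(16.0), np.float32(4.7))]
tray [(array([431.6, 290.3]), np.float32(222.2), np.float32(91.6), np.float32(89.4))]
tote [(array([ 448.2, -204.3]), np.float32(164.1), np.float32(124.3), np.float32(-86.1))]
dock [(array([ 512.4, -436. ]), np.float32(99.4), np.float32(55.4), np.float32(-5.7))]
grip [(array([ 413.4, -371.7]), np.float32(60.9), np.float32(19.3), np.float32(-39.2))]
sole [(array([ 418.2, -376.1]), np.float32(81.3), np.float32(37.9), np.float32(-38.8)), (array([ 467.8, -413.6]), np.float32(23.0), np.float32(10.5), np.float32(88.7))]
```

Top view: plate fills (163,168)–(236,190); three boats at about (180,205), (210,206) and (224,206); tote at (353,203); dock at (422,182) with its rib at the far end; block at (405,211) with its notch toward the far right. The side view adds little here, since the arm hides most of the scene.

arm_command --pt "0 0 0 -0.018" --pt "0 0 0 -0.018" --pt "0 0 0 -0.018" --pt "0 0 0 -0.018" --pt "-0.047 -0.056 0.033 0" --pt "-0.047 -0.056 0.033 0" --pt "-0.047 -0.056 0.033 0" --pt "-0.047 -0.056 0.033 0" --pt "-0.047 -0.056 0.033 0" --pt "-0.047 -0.056 0.033 0" --grip 0.1 --force 30

```text
clock: 1.4
ee_pos: [0.4418, 0.3609, 0.1118]
eef_rot: [-0.0, -0.002, 1.0, -0.0]
contact_force: [0.6, 0.9, -0.4]
finger_gap: 0.0385
grasp_force: 0.0
```

arm_command --pt "0 0 0 0" --pt "0 0 0 0" --pt "0 0 0 0" --pt "0 0 0 0" --pt "0 0 0 0" --pt "0 0 0 0" --pt "0 0 0 0" --pt "0 0 0 0" --pt "0 0 0 0" --pt "0 0 0 0"

```text
clock: 2.65
ee_pos: [0.4411, 0.3621, 0.1125]
eef_rot: [-0.0, -0.002, 1.0, -0.0]
contact_force: [-0.4, 0.1, 0.5]
finger_gap: 0.0386
grasp_force: 0.0
```

arm_command --pt "0.002 0 0.03 0" --pt "0 0 0.03 0" --pt "0 0 0.03 0" --pt "0 0 0.03 0" --pt "0 0 0.03 0" --pt "0 0 0.016 0" --pt "0 0 0.01 0" --pt "0 0 0 0" --pt "0 0 0 0" --pt "0 0 0 0"

```text
clock: 3.9
ee_pos: [0.4402, 0.3624, 0.0075]
eef_rot: [0.0, -0.002, 1.0, 0.0]
contact_force: [0.3, 0.3, -0.3]
finger_gap: 0.0384
grasp_force: 0.0
```

arm_command --pt "0 0 0 0" --pt "0 0 0 0" --pt "0 0 0 0" --pt "0 0 0 0" --pt "0 0 0 0" --pt "0 0 -0.01 0" --pt "0 0 -0.02 0" --pt "0 0 -0.03 0" --pt "0 0 -0.03 0" --pt "0 0 -0.03 0" --grip 1 --force 30

```text
clock: 5.15
ee_pos: [0.4401, 0.3623, 0.0807]
eef_rot: [0.0, -0.002, 1.0, 0.0]
contact_force: [1.1, 0.0, -0.2]
finger_gap: 0.0117
grasp_force: 29.9
```

arm_command --pt "0 0 -0.06 0" --pt "0 0 -0.06 0" --pt "0.0167 -0.0645 -0.01 0" --pt "0.0167 -0.0645 -0.01 0" --pt "0.0167 -0.0645 -0.01 0" --pt "0.0167 -0.0645 -0.01 0" --pt "0.0167 -0.0645 -0.01 0" --pt "0.0167 -0.0645 -0.01 0" --pt "0.0167 -0.0645 -0.01 0" --pt "0.0167 -0.0645 -0.01 0"

```text
clock: 6.4
ee_pos: [0.3604, 0.0511, 0.2]
eef_rot: [0.001, -0.002, 1.0, 0.0]
contact_force: [-0.1, -0.7, -1.4]
finger_gap: 0.0116
grasp_force: 29.9
```

```bash
python3 - <<'E'
from h import *
c=capture('top')
print('tote',blobs(c,(310,165,400,235),.03,bright(140),400),sense()['finger_gap'])
E
```

```text
tote [(array([ 448.8, -204.2]), np.float32(164.0), np.float32(122.9), np.float32(-86.2))] 0.01166086013077722
```

arm_command --pt "-0.0188 -0.0613 0 0" --pt "-0.0188 -0.0613 0 0" --pt "-0.0188 -0.0613 0 0" --pt "-0.0188 -0.0613 0 0" --pt "-0.0188 -0.0613 0 0" --pt "-0.0188 -0.0613 0 0" --pt "-0.0188 -0.0613 0 0" --pt "-0.0188 -0.0613 0 0" --pt "0 0 0 -0.0105" --pt "0 0 0 0"

```text
clock: 7.7
ee_pos: [0.452, -0.242, 0.1995]
eef_rot: [0.0, -0.034, 0.999, -0.0]
contact_force: [0.0, 0.5, 0.3]
finger_gap: 0.0118
grasp_force: 29.9
```

arm_command --pt "0 0 0.05 0" --pt "0 0 0.06 0" --pt "0 0 0.06 0" --pt "0 0 0.06 0" --pt "0 0 0.045 0" --pt "0 0 0.02 0" --pt "0 0 0.012 0" --pt "0 0 0.003 0" --pt "0 0 0 0" --pt "0 0 0 0"

```text
clock: 8.95
ee_pos: [0.4526, -0.2419, 0.0136]
eef_rot: [0.001, -0.035, 0.999, -0.0]
contact_force: [0.6, -0.6, -0.1]
finger_gap: 0.0118
grasp_force: 29.9
```

arm_command --pt "0 0 0 0" --pt "0 0 0 0" --pt "0 0 0 0" --pt "0 0 0 0" --pt "0 0 -0.02 0" --pt "0 0 -0.04 0" --pt "0 0 -0.06 0" --pt "0 0 -0.06 0" --pt "0 0 -0.06 0" --pt "0 0 -0.06 0" --grip 0.5

```text
clock: 10.2
ee_pos: [0.4519, -0.2416, 0.195]
eef_rot: [0.0, -0.035, 0.999, -0.0]
contact_force: [0.5, 0.8, 0.3]
finger_gap: 0.0215
grasp_force: 0.0
```

arm_command --pt "0.0188 0.0613 0 0" --pt "0.0188 0.0613 0 0" --pt "0.0188 0.0613 0 0" --pt "0.0188 0.0613 0 0" --pt "0.0188 0.0613 0 0" --pt "0.0188 0.0613 0 0" --pt "0.0188 0.0613 0 0" --pt "0.0188 0.0613 0 0" --pt "0 0 0 0" --pt "0 0 0 0"

```text
clock: 11.45
ee_pos: [0.342, 0.0455, 0.1934]
eef_rot: [0.001, -0.035, 0.999, -0.0]
contact_force: [0.2, 0.6, -0.6]
finger_gap: 0.0213
grasp_force: 0.0
```

```bash
python3 - <<'E'
from h import *
c=capture('top')
print('tote',blobs(c,(310,165,400,235),.03,bright(140),400))
print('boats',blobs(c,(165,193,240,225),.013,bright(150)))
cv2.imwrite('pics/c.png',cv2.resize(c['pixels'][160:235,150:450],(750,190)))
E
```

```text
tote [(array([ 448.5, -204.3]), np.float32(163.8), np.float32(124.2), np.float32(-85.9))]
boats [(array([441.9, 268.3]), np.float32(80.6), np.float32(15.7), np.float32(4.7)), (array([443.3, 220.5]), np.float32(81.9), np.float32(15.9), np.float32(4.6))]
```

View pics/c.png

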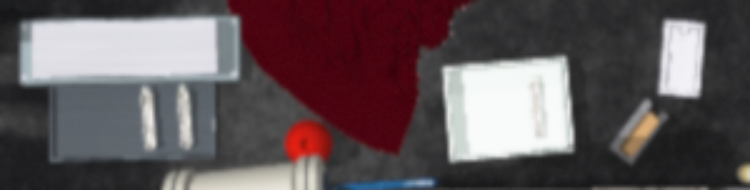

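Boat one lies in the tote near crop (540,107); two boats remain in the catch tray at crop (148,117) and (183,117).

arm_command --pt "-0.024 0.0449 0 0" --pt "-0.024 0.0449 0 0" --pt "-0.024 0.0449 0 0" --pt "-0.024 0.0449 0 0" --pt "-0.024 0.0449 0 0" --pt "-0.024 0.0449 0 0" --pt "-0.024 0.0449 0 0" --pt "-0.024 0.0449 0.04 0" --pt "0 0 0.06 0" --pt "0 0 0.06 -0.002" --grip 0.1

```text
clock: 12.75
ee_pos: [0.4428, 0.268, 0.0959]
eef_rot: [0.0, -0.041, 0.999, 0.0]
contact_force: [0.0, 0.6, 0.2]
finger_gap: 0.0388
grasp_force: 0.0
```

arm_command --pt "0 0 0 0" --pt "0 0 0 0" --pt "0 0 0 0" --pt "0 0 0 0" --pt "0 0 0 0" --pt "0 0 0 0" --pt "0 0 0 0" --pt "0 0 0 0" --pt "0 0 0 0" --pt "0 0 0 0"

```text
clock: 14.0
ee_pos: [0.4415, 0.2686, 0.0969]
eef_rot: [-0.0, -0.041, 0.999, -0.0]
contact_force: [0.4, 0.4, 0.4]
finger_gap: 0.0389
grasp_force: 0.0
```

arm_command --pt "0 0 0.04 0" --pt "0 0 0.05 0" --pt "0 0 0.04 0" --pt "0 0 0.015 0" --pt "0 0 0.005 0" --pt "0 0 0 0" --pt "0 0 0 0" --pt "0 0 0 0" --pt "0 0 0 0" --pt "0 0 0 0"

```text
clock: 15.25
ee_pos: [0.4417, 0.2686, 0.0071]
eef_rot: [0.0, -0.041, 0.999, 0.0]
contact_force: [0.4, 0.2, 0.2]
finger_gap: 0.0384
grasp_force: 0.0
```

arm_command --pt "0 0 0 0" --pt "0 0 0 0" --pt "0 0 0 0" --pt "0 0 0 0" --pt "0 0 0 0" --pt "0 0 -0.02 0" --pt "0 0 -0.06 0" --pt "0 0 -0.08 0" --pt "0 0 -0.08 0" --pt "0 0 -0.08 0" --grip 1

```text
clock: 16.5
ee_pos: [0.4413, 0.2684, 0.2011]
eef_rot: [0.0, -0.041, 0.999, 0.0]
contact_force: [0.9, 0.8, -0.9]
finger_gap: 0.0125
grasp_force: 18.9
```

arm_command --pt "0.0233 -0.0507 0 0" --pt "0.0233 -0.0507 0 0" --pt "0.0233 -0.0507 0 0" --pt "0.0233 -0.0507 0 0" --pt "0.0233 -0.0507 0 0" --pt "0.0233 -0.0507 0 0" --pt "0.0233 -0.0507 0 0" --pt "0 0 0 0" --pt "0 0 0 0" --pt "0 0 0 0"

```text
clock: 17.75
ee_pos: [0.362, 0.0489, 0.1991]
eef_rot: [0.0, -0.041, 0.999, 0.0]
contact_force: [-0.0, 1.3, -0.4]
finger_gap: 0.0118
grasp_force: 34.1
```

```bash
python3 - <<'E'
from h import *
c=capture('top')
print('tote',blobs(c,(310,165,400,235),.03,bright(140),400),sense()['finger_gap'])
E
```

```text
tote [(array([ 448.8, -204.2]), np.float32(164.0), np.float32(122.9), np.float32(-86.2))] 0.011896161088126671
```

arm_command --pt "-0.0137 -0.0543 0 0" --pt "-0.0137 -0.0543 0 0" --pt "-0.0137 -0.0543 0 0" --pt "-0.0137 -0.0543 0 0" --pt "-0.0137 -0.0543 0 0" --pt "-0.0137 -0.0543 0 0" --pt "-0.0137 -0.0543 0 0" --pt "-0.0137 -0.0543 0 0" --pt "0 0 0 0" --pt "0 0 0 0"

```text
clock: 19.05
ee_pos: [0.4482, -0.2053, 0.1985]
eef_rot: [-0.001, -0.041, 0.999, 0.0]
contact_force: [-0.8, 0.5, -0.1]
finger_gap: 0.0116
grasp_force: 34.1
```

arm_command --pt "0 0 0.05 0" --pt "0 0 0.06 0" --pt "0 0 0.06 0" --pt "0 0 0.06 0" --pt "0 0 0.045 0" --pt "0 0 0.02 0" --pt "0 0 0.01 0" --pt "0 0 0.003 0" --pt "0 0 0 0" --pt "0 0 0 0"

```text
clock: 20.3
ee_pos: [0.4489, -0.2063, 0.0148]
eef_rot: [0.001, -0.041, 0.999, -0.0]
contact_force: [0.1, 0.1, 0.3]
finger_gap: 0.0118
grasp_force: 34.1
```

arm_command --pt "0 0 0 0" --pt "0 0 0 0" --pt "0 0 0 0" --pt "0 0 0 0" --pt "0 0 -0.02 0" --pt "0 0 -0.04 0" --pt "0 0 -0.06 0" --pt "0 0 -0.06 0" --pt "0 0 -0.06 0" --pt "0 0 -0.06 0" --grip 0.5

```text
clock: 21.55
ee_pos: [0.4482, -0.206, 0.1961]
eef_rot: [0.0, -0.041, 0.999, -0.0]
contact_force: [0.5, 0.0, -0.5]
finger_gap: 0.0211
grasp_force: 0.0
```

arm_command --pt "0.0137 0.0543 0 0" --pt "0.0137 0.0543 0 0" --pt "0.0137 0.0543 0 0" --pt "0.0137 0.0543 0 0" --pt "0.0137 0.0543 0 0" --pt "0.0137 0.0543 0 0" --pt "0.0137 0.0543 0 0" --pt "0.0137 0.0543 0 0" --pt "0 0 0 0" --pt "0 0 0 0"

```text
clock: 22.8
ee_pos: [0.3618, 0.0482, 0.1946]
eef_rot: [0.0, -0.041, 0.999, -0.0]
contact_force: [0.4, -0.2, 0.1]
finger_gap: 0.0216
grasp_force: 0.0
```

```bash
python3 - <<'E'
from h import *
c=capture('top')
print('tote',blobs(c,(310,165,400,235),.03,bright(140),400))
print('boats',blobs(c,(165,193,240,225),.013,bright(150)))
E
```

```text
tote [(array([ 449. , -204.3]), np.float32(163.9), np.float32(122.8), np.float32(-86.0))]
boats [(array([389.8, 247.5]), np.float32(16.5), np.float32(9.9), np.float32(0.2)), (array([390.6, 233.2]), np.float32(18.0), np.float32(13.1), np.float32(-0.6)), (array([391.2, 192.9]), np.float32(51.0), np.float32(20.2), np.float32(89.4)), (array([446. , 220.8]), np.float32(76.6), np.float32(15.8), np.float32(4.7))]
```

arm_command --pt "-0.0226 0.0393 0 0" --pt "-0.0226 0.0393 0 0" --pt "-0.0226 0.0393 0 0" --pt "-0.0226 0.0393 0 0" --pt "-0.0226 0.0393 0 0" --pt "-0.0226 0.0393 0 0" --pt "-0.0226 0.0393 0.04 0" --pt "0 0 0.06 0" --pt "0 0 0.06 0" --pt "0 0 0 0" --grip 0.1

```text
clock: 24.1
ee_pos: [0.4413, 0.219, 0.096]
eef_rot: [-0.003, -0.04, 0.999, -0.001]
contact_force: [-0.5, 0.5, -0.4]
finger_gap: 0.0383
grasp_force: 0.0
```

arm_command --pt "0 0.0025 0.04 0" --pt "0 0 0.05 0" --pt "0 0 0.04 0" --pt "0 0 0.014 0" --pt "0 0 0.005 0" --pt "0 0 0 0" --pt "0 0 0 0" --pt "0 0 0 0" --pt "0 0 0 0" --pt "0 0 0 0"

```text
clock: 25.35
ee_pos: [0.4425, 0.2222, 0.0088]
eef_rot: [0.0, -0.041, 0.999, 0.0]
contact_force: [0.2, 0.4, -0.7]
finger_gap: 0.0384
grasp_force: 0.0
```

arm_command --pt "0 0 0 0" --pt "0 0 0 0" --pt "0 0 0 0" --pt "0 0 0 0" --pt "0 0 0 0" --pt "0 0 -0.02 0" --pt "0 0 -0.06 0" --pt "0 0 -0.08 0" --pt "0 0 -0.08 0" --pt "0 0 -0.08 0" --grip 1

```text
clock: 26.6
ee_pos: [0.4422, 0.222, 0.2029]
eef_rot: [0.0, -0.041, 0.999, 0.0]
contact_force: [-0.1, -0.0, -0.7]
finger_gap: 0.0119
grasp_force: 29.3
```

arm_command --pt "0.026 -0.0453 0 0" --pt "0.026 -0.0453 0 0" --pt "0.026 -0.0453 0 0" --pt "0.026 -0.0453 0 0" --pt "0.026 -0.0453 0 0" --pt "0.026 -0.0453 0 0" --pt "0 0 0 0" --pt "0 0 0 0" --pt "0 0 0 0" --pt "0 0 0 0"

```text
clock: 27.85
ee_pos: [0.3628, 0.0524, 0.2007]
eef_rot: [0.0, -0.042, 0.999, 0.0]
contact_force: [-0.2, -0.5, 0.1]
finger_gap: 0.0117
grasp_force: 29.3
```

```bash
python3 - <<'E'
from h import *
c=capture('top')
print('tote',blobs(c,(310,165,400,235),.03,bright(140),400),sense()['finger_gap'])
E
```

```text
tote [(array([ 448.8, -204.2]), np.float32(164.0), np.float32(122.9), np.float32(-86.3))] 0.011613343505396204
```

arm_command --pt "-0.014 -0.046 0 0" --pt "-0.014 -0.046 0 0" --pt "-0.014 -0.046 0 0" --pt "-0.014 -0.046 0 0" --pt "-0.014 -0.046 0 0" --pt "-0.014 -0.046 0 0" --pt "-0.014 -0.046 0 0" --pt "-0.014 -0.046 0 0" --pt "0 0 0 0" --pt "0 0 0 0"

```text
clock: 29.15
ee_pos: [0.4471, -0.162, 0.2003]
eef_rot: [-0.001, -0.041, 0.999, 0.0]
contact_force: [-0.4, -1.0, -0.1]
finger_gap: 0.0114
grasp_force: 29.4
```

arm_command --pt "0 0 0.05 0" --pt "0 0 0.06 0" --pt "0 0 0.06 0" --pt "0 0 0.06 0" --pt "0 0 0.045 0" --pt "0 0 0.02 0" --pt "0 0 0.01 0" --pt "0 0 0.003 0" --pt "0 0 0 0" --pt "0 0 0 0"

```text
clock: 30.4
ee_pos: [0.4481, -0.1628, 0.0166]
eef_rot: [0.001, -0.041, 0.999, -0.0]
contact_force: [-0.4, -0.6, 0.3]
finger_gap: 0.0117
grasp_force: 29.4
```

arm_command --pt "0 0 0 0" --pt "0 0 0 0" --pt "0 0 0 0" --pt "0 0 0 0" --pt "0 0 -0.02 0" --pt "0 0 -0.04 0" --pt "0 0 -0.06 0" --pt "0 0 -0.06 0" --pt "0 0 -0.06 0" --pt "0 0 -0.06 0" --grip 0.5

```text
clock: 31.65
ee_pos: [0.4474, -0.1625, 0.1979]
eef_rot: [0.0, -0.041, 0.999, -0.0]
contact_force: [1.0, -0.0, 0.0]
finger_gap: 0.0217
grasp_force: 0.0
```

arm_command --pt "0.014 0.046 0 0" --pt "0.014 0.046 0 0" --pt "0.014 0.046 0 0" --pt "0.014 0.046 0 0" --pt "0.014 0.046 0 0" --pt "0.014 0.046 0 0" --pt "0.014 0.046 0 0" --pt "0 0 0 0" --pt "0 0 0 0" --pt "0 0 0 0" --grip -0.2

```text
clock: 32.9
ee_pos: [0.3736, 0.0245, 0.1961]
eef_rot: [0.0, -0.041, 0.999, -0.0]
contact_force: [0.1, 0.7, -0.4]
finger_gap: 0.051
grasp_force: 0.0
```

```bash
python3 - <<'E'
from h import *
c=capture('top')
print('tote',blobs(c,(310,165,390,235),.03,bright(140),400))
print('dock',blobs(c,(408,160,438,202),.012,bright(140),100))
for b in [(380,185,440,234)]:
  print('grip',blobs(c,b,.044,wood));print('sole',blobs(c,b,.014,lambda p:(p.min(2)>95)&(p.max(2)<190)))
cv2.imwrite('pics/d.png',cv2.resize(c['pixels'][160:235,150:450],(780,195)))
E
```

```text
tote [(array([ 449. , -204.2]), np.float32(164.0), np.float32(122.6), np.float32(-86.2))]
dock [(array([ 512.5, -436. ]), np.float32(99.2), np.float32(55.2), np.float32(-5.9))]
grip [(array([ 412.8, -372.8]), np.float32(56.1), np.float32(13.9), np.float32(-39.2))]
sole [(array([ 427.1, -368. ]), np.float32(77.7), np.float32(12.4), np.float32(-37.9)), (array([ 483.2, -432.7]), np.float32(60.8), np.float32(45.1), np.float32(89.4))]
```

View pics/d.png

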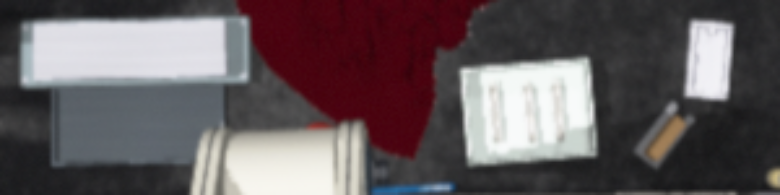

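All three boats stand in the tote at crop (497,113), (530,113) and (558,110). The block is still at crop (665,137) and the catch tray is empty.

arm_command --pt "-0.001 -0.0665 0 0" --pt "-0.001 -0.0665 0 0" --pt "-0.001 -0.0665 0 0" --pt "-0.001 -0.0665 0 0" --pt "-0.001 -0.0665 0 0" --pt "-0.001 -0.0665 0 0" --pt "-0.001 -0.0665 0 0" --pt "-0.001 -0.0665 0 0" --pt "-0.001 -0.0665 0 0" --pt "-0.001 -0.0665 0 0"

```text
clock: 34.2
ee_pos: [0.4114, -0.3741, 0.1957]
eef_rot: [-0.0, -0.04, 0.999, 0.0]
contact_force: [0.8, -0.3, -1.0]
finger_gap: 0.0513
grasp_force: 0.0
```

arm_command --pt "0 0 0 0.0202" --pt "0 0 0 0.0202" --pt "0 0 0 0.0202" --pt "0 0 0 0.0202" --pt "0 0 0 0.0202" --pt "0 0 0 0.0202" --pt "0 0 0.03 0" --pt "0 0 0.05 0" --pt "0 0 0.05 0" --pt "0 0 0.02 0"

```text
clock: 35.45
ee_pos: [0.4105, -0.3712, 0.1032]
eef_rot: [-0.002, 0.332, 0.943, 0.001]
contact_force: [-0.0, 0.0, 0.7]
finger_gap: 0.0511
grasp_force: 0.0
```

arm_command --pt "0 0 0 0" --pt "0 0 0 0" --pt "0 0 0 0" --pt "0 0 0 0" --pt "0 0 0 0" --pt "0 0 0 0" --pt "0 0 0 0" --pt "0 0 0 0" --pt "0 0 0 0" --pt "0 0 0 0"

```text
clock: 36.7
ee_pos: [0.4119, -0.3721, 0.1059]
eef_rot: [-0.0, 0.333, 0.943, 0.0]
contact_force: [-0.2, -0.4, 0.1]
finger_gap: 0.0513
grasp_force: 0.0
```

```bash
python3 - <<'E'
from h import *
c=capture('side')
s=sense();print(s['ee_pos'],s['eef_rot'],s['qpos'])
cv2.imwrite('pics/e.png',cv2.resize(c['pixels'][120:260,290:430],(700,600)))
E
```

```text
[ 0.41192199 -0.37208984  0.10589216] [-3.48597384e-06  3.33201328e-01  9.42855702e-01  1.07867280e-05] [-7.56084845e-01  4.99667892e-01  1.86380916e+00  2.40904275e-05
  7.78130706e-01 -1.64750453e+00]
```

View pics/e.png

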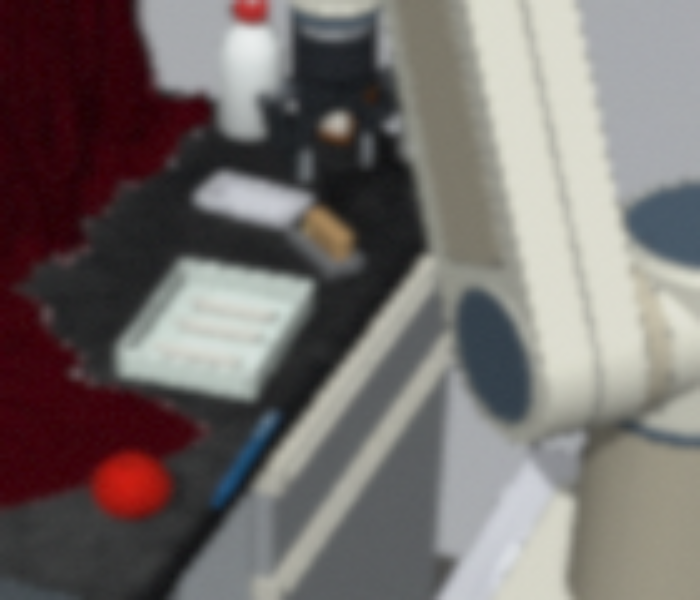

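The side view shows the gripper over the block: grip bar at crop (328,230), fingers at crop (305,160) and (368,150) above it. The tote holds three boats.

arm_command --pt "0 0 0.03 0" --pt "0 0 0.04 0" --pt "0 0 0.04 0" --pt "0 0 0.02 0" --pt "0 0 0.01 0" --pt "0 0 0.0055 0" --pt "0 0 0 0" --pt "0 0 0 0" --pt "0 0 0 0" --pt "0 0 0 0"

```text
clock: 38.0
ee_pos: [0.412, -0.3722, 0.0189]
eef_rot: [0.0, 0.333, 0.943, -0.0]
contact_force: [-0.0, 0.4, 0.9]
finger_gap: 0.0507
grasp_force: 0.0
```

arm_command --pt "0 0 0 0" --pt "0 0 0 0" --pt "0 0 0 0" --pt "0 0 0 0" --pt "0 0 0 0" --pt "0 0 0 0" --pt "0 0 -0.02 0" --pt "0 0 -0.02 0" --pt "0 0 -0.02 0" --pt "0 0 0 0" --grip 1 --force 80

```text
clock: 39.25
ee_pos: [0.4126, -0.3727, 0.056]
eef_rot: [0.001, 0.333, 0.943, -0.001]
contact_force: [-0.0, 0.8, -2.9]
finger_gap: 0.0166
grasp_force: 78.1
```

```bash
python3 - <<'E'
from h import *
c=capture('top')
s=sense();print(s['ee_pos'],s['eef_rot'],s['contact_force'],s['moment'])
cv2.imwrite('pics/f.png',cv2.resize(c['pixels'][160:240,340:440],(750,600),interpolation=cv2.INTER_CUBIC))
E
```

```text
[ 0.41220373 -0.37236327  0.05533125] [ 6.18179573e-04  3.33184808e-01  9.42861296e-01 -2.78210414e-04] [-1.25004069 -0.20544033 -2.31561294] [ 0.01019715 -0.00622163 -0.02138385]
```

arm_command --pt "0 0 -0.06 0" --pt "0 0 -0.06 0" --pt "0 0 -0.06 0" --pt "0 0 -0.01 0.0201" --pt "0 0 -0.01 0.0201" --pt "0 0 -0.01 0.0201" --pt "0 0 -0.01 0.0201" --pt "0 0 -0.01 0.0201" --pt "0 0 -0.01 0.0201" --pt "0 0 -0.01 0.0201"

```text
clock: 40.55
ee_pos: [0.4115, -0.3717, 0.2042]
eef_rot: [-0.001, 0.706, 0.708, -0.0]
contact_force: [1.5, 0.3, -1.9]
finger_gap: 0.0166
grasp_force: 78.5
```

arm_command --pt "0.062 -0.008 0 0" --pt "0.062 -0.008 0 0" --pt "0.062 -0.008 0 0" --pt "0.062 -0.008 0 0" --pt "0.062 -0.008 0 0" --pt "0.062 -0.008 0 0" --pt "0.062 -0.008 0 0" --pt "0.062 -0.008 0 0" --pt "0.062 -0.008 0 0" --pt "0.062 -0.008 0 0"

```text
clock: 41.8
ee_pos: [0.3606, 0.0007, 0.2045]
eef_rot: [-0.0, 0.705, 0.71, -0.0]
contact_force: [1.7, 0.2, -2.0]
finger_gap: 0.0167
grasp_force: 78.5
```

arm_command --pt "0.0625 0.0125 0 0" --pt "0.0625 0.0125 0 0" --pt "0.0625 0.0125 0 0" --pt "0.0625 0.0125 0 0" --pt "0.0625 0.0125 0 0" --pt "0.0625 0.0125 0 0" --pt "0.0625 0.0125 0 0" --pt "0.0625 0.0125 0 0" --pt "0 0 0 0" --pt "0 0 0 0"

```text
clock: 43.05
ee_pos: [0.4182, 0.2993, 0.204]
eef_rot: [-0.0, 0.704, 0.71, -0.001]
contact_force: [-0.6, -0.9, -2.0]
finger_gap: 0.0161
grasp_force: 78.5
```

```bash
python3 - <<'E'
from h import *
c=capture('top')
s=sense();print(s['ee_pos'],s['eef_rot'],s['contact_force'],s['moment'],s['finger_gap'])
print('tote',blobs(c,(310,165,390,235),.03,bright(140),400))
print('dock',blobs(c,(408,160,438,202),.012,bright(140),100))
print('plate',blobs(c,(155,162,250,194),.04,bright(200),100))
E
```

```text
[0.4182613  0.29900655 0.20410678] [-7.67913308e-05  7.04570264e-01  7.09633726e-01 -8.44057271e-04] [ 0.32254401 -1.46617166 -1.8487454 ] [ 0.00483902 -0.03011022  0.05392574] 0.01686437946285183
tote [(array([ 448. , -205.1]), np.float32(162.7), np.float32(123.8), np.float32(-85.6))]
dock [(array([ 512.5, -436. ]), np.float32(99.2), np.float32(55.2), np.float32(-5.9))]
plate [(array([529.8, 292.2]), np.float32(237.6), np.float32(69.1), np.float32(-89.4))]
```

arm_command --pt "0.0208 0.031 0 0" --pt "0.0208 0.031 0 0" --pt "0.0208 0.031 0 0" --pt "0.0208 0.031 0 0" --pt "0.0208 0.031 0 0" --pt "0.0208 0.031 0 0" --pt "0 0 0 0" --pt "0 0 0 0" --pt "0 0 0 0" --pt "0 0 0 0"

```text
clock: 44.35
ee_pos: [0.5296, 0.3753, 0.2047]
eef_rot: [-0.0, 0.705, 0.71, -0.0]
contact_force: [0.6, 0.2, -2.1]
finger_gap: 0.0163
grasp_force: 78.6
```

arm_command --pt "0 0 0.04 0" --pt "0 0 0.05 0" --pt "0 0 0.05 0" --pt "0 0 0.03 0" --pt "0 0 0.02 0" --pt "0 0 0.02 0" --pt "0 0 0.008 0" --pt "0 0 0 0" --pt "0 0 0 0" --pt "0 0 0 0"

```text
clock: 45.6
ee_pos: [0.5303, 0.3759, 0.0744]
eef_rot: [0.0, 0.705, 0.71, 0.0]
contact_force: [0.0, -0.5, -1.9]
finger_gap: 0.0162
grasp_force: 78.6
```

```bash
python3 - <<'E'
from h import *
c=capture('side')
s=sense();print(s['ee_pos'],s['eef_rot'],s['contact_force'],s['moment'],s['finger_gap'])
cv2.imwrite('pics/g.png',cv2.resize(c['pixels'][215:325,200:330],(709,600),interpolation=cv2.INTER_CUBIC))
E
```

```text
[0.53024361 0.37584416 0.0743078 ] [8.19215191e-05 7.04495908e-01 7.09707944e-01 3.78220572e-04] [ 0.37109945 -0.61763557 -1.53023724] [ 0.00161398 -0.04584681  0.02234962] 0.01680967103653157
```

View pics/g.png

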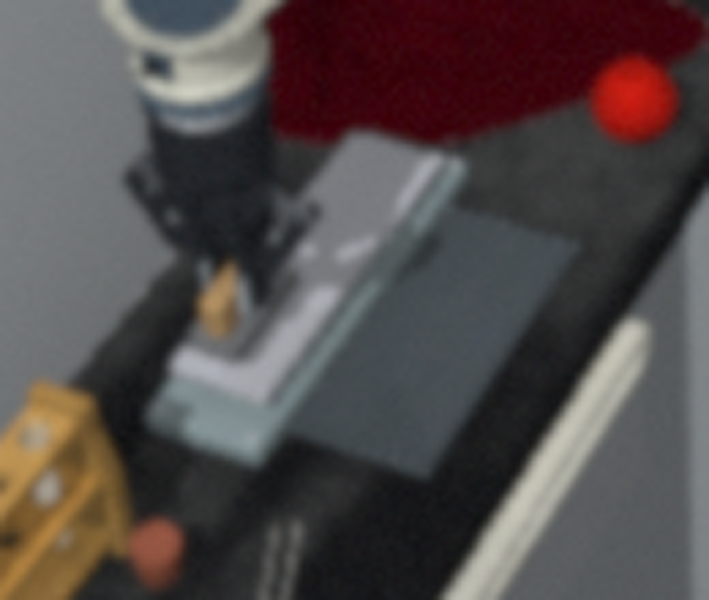

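Side view: the block hangs level and lengthwise over the plate's left end, sole at crop (235,335), plate from crop (175,360) to (460,160). Next: press down slowly.

arm_command --pt "0 0 0.01 0" --pt "0 0 0.008 0" --pt "0 0 0.004 0" --pt "0 0 0.002 0" --pt "0 0 0.002 0" --pt "0 0 0.002 0" --pt "0 0 0.002 0" --pt "0 0 0.002 0" --pt "0 0 0 0" --pt "0 0 0 0"

```text
clock: 46.9
ee_pos: [0.53, 0.3757, 0.0548]
eef_rot: [0.0, 0.704, 0.71, 0.0]
contact_force: [-1.9, -0.9, 3.7]
finger_gap: 0.0164
grasp_force: 79.4
```

arm_command --pt "0 0 0.001 0" --pt "0 0 0.001 0" --pt "0 0 0 0" --pt "0 0 0 0" --pt "-0.003 0 0 0" --pt "-0.005 0 0 0" --pt "-0.005 0 0 0" --pt "-0.005 0 0 0" --pt "-0.005 0 0 0" --pt "-0.005 0 0 0"

```text
clock: 48.15
ee_pos: [0.5304, 0.3589, 0.0536]
eef_rot: [0.0, 0.705, 0.71, 0.0]
contact_force: [0.8, 4.1, 4.1]
finger_gap: 0.0167
grasp_force: 79.6
```

arm_command --pt "-0.005 0 0 0" --pt "-0.005 0 0 0" --pt "-0.005 0 0 0" --pt "-0.005 0 0 0" --pt "-0.005 0 0 0" --pt "-0.005 0 0 0" --pt "-0.005 0 0 0" --pt "-0.005 0 0 0" --pt "-0.005 0 0 0" --pt "-0.005 0 0 0"

```text
clock: 49.4
ee_pos: [0.5305, 0.3288, 0.0535]
eef_rot: [0.0, 0.705, 0.71, 0.0]
contact_force: [-0.7, 4.0, 4.0]
finger_gap: 0.0166
grasp_force: 79.6
```

arm_command --pt "-0.005 0 0 0" --pt "-0.005 0 0 0" --pt "-0.005 0 0 0" --pt "-0.005 0 0 0" --pt "-0.005 0 0 0" --pt "-0.005 0 0 0" --pt "-0.005 0 0 0" --pt "-0.005 0 0 0" --pt "-0.005 0 0 0" --pt "-0.005 0 0 0"

```text
clock: 50.65
ee_pos: [0.5307, 0.2988, 0.0535]
eef_rot: [0.0, 0.705, 0.71, 0.0]
contact_force: [-0.2, 3.7, 5.6]
finger_gap: 0.0164
grasp_force: 79.6
```

arm_command --pt "-0.005 0 0 0" --pt "-0.005 0 0 0" --pt "-0.005 0 0 0" --pt "-0.005 0 0 0" --pt "-0.005 0 0 0" --pt "-0.005 0 0 0" --pt "-0.005 0 0 0" --pt "-0.005 0 0 0" --pt "-0.005 0 0 0" --pt "-0.005 0 0 0"

```text
clock: 51.9
ee_pos: [0.5309, 0.2688, 0.0535]
eef_rot: [0.0, 0.705, 0.71, 0.0]
contact_force: [-0.2, 3.8, 5.1]
finger_gap: 0.0162
grasp_force: 79.6
```

arm_command --pt "-0.005 0 0 0" --pt "-0.005 0 0 0" --pt "-0.005 0 0 0" --pt "-0.005 0 0 0" --pt "-0.005 0 0 0" --pt "-0.005 0 0 0" --pt "-0.005 0 0 0" --pt "-0.005 0 0 0" --pt "-0.005 0 0 0" --pt "-0.005 0 0 0"

```text
clock: 53.15
ee_pos: [0.531, 0.2388, 0.0535]
eef_rot: [-0.0, 0.705, 0.71, 0.0]
contact_force: [-0.3, 3.3, 4.9]
finger_gap: 0.0165
grasp_force: 79.6
```

arm_command --pt "-0.005 0 0 0" --pt "-0.005 0 0 0" --pt "-0.005 0 0 0" --pt "-0.005 0 0 0" --pt "-0.005 0 0 0" --pt "-0.004 0 0 0" --pt "0 0 0 0" --pt "0 0 0 0" --pt "0 0 0 0" --pt "0.003 0 0 0"

```text
clock: 54.4
ee_pos: [0.5308, 0.2221, 0.0533]
eef_rot: [0.0, 0.704, 0.71, -0.001]
contact_force: [0.0, -3.8, 5.2]
finger_gap: 0.0163
grasp_force: 79.7
```

arm_command --pt "0.005 0 0 0" --pt "0.005 0 0 0" --pt "0.005 0 0 0" --pt "0.005 0 0 0" --pt "0.005 0 0 0" --pt "0.005 0 0 0" --pt "0.005 0 0 0" --pt "0.005 0 0 0" --pt "0.005 0 0 0" --pt "0.005 0 0 0"

```text
clock: 55.65
ee_pos: [0.5302, 0.2518, 0.0531]
eef_rot: [0.0, 0.704, 0.71, -0.001]
contact_force: [0.2, -4.0, 6.0]
finger_gap: 0.0165
grasp_force: 79.7
```

arm_command --pt "0.005 0 0 0" --pt "0.005 0 0 0" --pt "0.005 0 0 0" --pt "0.005 0 0 0" --pt "0.005 0 0 0" --pt "0.005 0 0 0" --pt "0.005 0 0 0" --pt "0.005 0 0 0" --pt "0.005 0 0 0" --pt "0.005 0 0 0"

```text
clock: 56.9
ee_pos: [0.53, 0.2817, 0.0531]
eef_rot: [0.0, 0.704, 0.71, -0.001]
contact_force: [-0.1, -4.2, 6.5]
finger_gap: 0.0167
grasp_force: 79.7
```

arm_command --pt "0.005 0 0 0" --pt "0.005 0 0 0" --pt "0.005 0 0 0" --pt "0.005 0 0 0" --pt "0.005 0 0 0" --pt "0.005 0 0 0" --pt "0.005 0 0 0" --pt "0.005 0 0 0" --pt "0.005 0 0 0" --pt "0.005 0 0 0"

```text
clock: 58.15
ee_pos: [0.5299, 0.3116, 0.0531]
eef_rot: [0.0, 0.704, 0.71, -0.001]
contact_force: [-0.8, -3.8, 5.9]
finger_gap: 0.0165
grasp_force: 79.7
```

Then to the left end (0.065 m left), a hold, and a lift.

arm_command --pt "0.005 0 0 0" --pt "0.005 0 0 0" --pt "0.005 0 0 0" --pt "0.005 0 0 0" --pt "0.005 0 0 0" --pt "0.005 0 0 0" --pt "0.005 0 0 0" --pt "0.005 0 0 0" --pt "0.005 0 0 0" --pt "0.005 0 0 0"

```text
clock: 59.4
ee_pos: [0.5297, 0.3416, 0.053]
eef_rot: [0.0, 0.704, 0.71, -0.001]
contact_force: [-1.0, -3.3, 5.0]
finger_gap: 0.0167
grasp_force: 79.7
```

arm_command --pt "0.005 0 0 0" --pt "0.005 0 0 0" --pt "0.005 0 0 0" --pt "0.005 0 0 0" --pt "0.005 0 0 0" --pt "0.005 0 0 0" --pt "0.005 0 0 0" --pt "0.005 0 0 0" --pt "0.005 0 0 0" --pt "0.005 0 0 0"

```text
clock: 60.65
ee_pos: [0.5296, 0.3715, 0.053]
eef_rot: [0.0, 0.704, 0.71, -0.002]
contact_force: [0.5, -3.5, 5.4]
finger_gap: 0.0165
grasp_force: 79.7
```

arm_command --pt "0.004 0 0 0" --pt "0 0 0 0" --pt "0 0 0 0" --pt "0 0 0 0" --pt "0 0 -0.005 0" --pt "0 0 -0.01 0" --pt "0 0 -0.03 0" --pt "0 0 -0.05 0" --pt "0 0 -0.08 0" --pt "0 0 -0.08 0"

```text
clock: 61.9
ee_pos: [0.5295, 0.3755, 0.2083]
eef_rot: [-0.0, 0.704, 0.71, -0.0]
contact_force: [0.4, 0.8, -3.0]
finger_gap: 0.0167
grasp_force: 78.6
```

```bash
python3 - <<'E'
from h import *
s=sense();print(s['ee_pos'],s['eef_rot'],s['contact_force'],s['moment'],s['finger_gap'])
c=capture('side')
cv2.imwrite('pics/i.png',cv2.resize(c['pixels'][185:295,200:330],(709,600),interpolation=cv2.INTER_CUBIC))
c=capture('top')
print('tote',blobs(c,(310,165,390,235),.03,bright(140),400))
print('dock',blobs(c,(408,160,438,202),.012,bright(140),100))
E
```

```text
[0.52949754 0.37553396 0.20830814] [-9.26906685e-05  7.04419276e-01  7.09784038e-01 -3.06160481e-04] [ 0.39559294  0.80658243 -3.01129895] [ 0.03695625 -0.02884958  0.00016105] 0.01671409426555877
tote [(array([ 447.8, -204.2]), np.float32(162.1), np.float32(124.3), np.float32(-86.7))]
dock [(array([ 512.4, -436.1]), np.float32(99.5), np.float32(55.6), np.float32(-5.8))]
```

View pics/i.png

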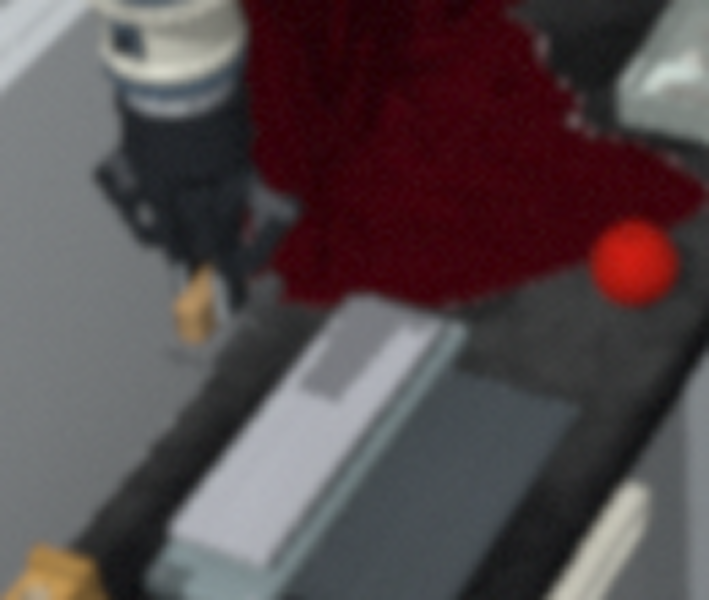

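Side view: the plate is unloaded again and the block hangs level in the fingers (grip bar at crop (195,310), sole at (195,355)). Now to the dock.

arm_command --pt "-0.021 -0.0305 0 0" --pt "-0.021 -0.0305 0 0" --pt "-0.021 -0.0305 0 0" --pt "-0.021 -0.0305 0 0" --pt "-0.021 -0.0305 0 0" --pt "-0.021 -0.0305 0 0" --pt "-0.0625 -0.0125 0 0" --pt "-0.0625 -0.0125 0 0" --pt "-0.0625 -0.0125 0 0" --pt "-0.0625 -0.0125 0 0"

```text
clock: 63.25
ee_pos: [0.3909, 0.1479, 0.2063]
eef_rot: [-0.0, 0.704, 0.71, -0.0]
contact_force: [-0.2, -0.9, -2.2]
finger_gap: 0.0167
grasp_force: 78.6
```

arm_command --pt "-0.0625 -0.0125 0 0" --pt "-0.0625 -0.0125 0 0" --pt "-0.0625 -0.0125 0 0" --pt "-0.0625 -0.0125 0 0" --pt "-0.062 0.008 0 0" --pt "-0.062 0.008 0 0" --pt "-0.062 0.008 0 0" --pt "-0.062 0.008 0 0" --pt "-0.062 0.008 0 0" --pt "-0.062 0.008 0 0"

```text
clock: 64.5
ee_pos: [0.3929, -0.2251, 0.2062]
eef_rot: [-0.0, 0.705, 0.71, -0.0]
contact_force: [0.7, 0.2, -2.5]
finger_gap: 0.0165
grasp_force: 78.6
```

arm_command --pt "-0.062 0.012 0 0" --pt "-0.062 0.012 0 0" --pt "-0.062 0.012 0 0" --pt "-0.062 0.012 0 0" --pt "0 0 0 -0.0194" --pt "0 0 0 -0.0194" --pt "0 0 0 -0.0194" --pt "0 0 0 -0.0194" --pt "0 0 0 -0.0194" --pt "0 0 0 -0.0194"

```text
clock: 65.75
ee_pos: [0.4228, -0.3721, 0.206]
eef_rot: [-0.001, 0.402, 0.916, 0.0]
contact_force: [0.0, -0.2, -0.9]
finger_gap: 0.0165
grasp_force: 78.6
```

arm_command --pt "0 0 0 -0.0194" --pt "0 0 0 -0.0194" --pt "0 0 0 -0.0194" --pt "0 0 0 -0.0194" --pt "0 0 0 -0.0194" --pt "0 0 0 -0.0194" --pt "0 0 0 0" --pt "0 0 0 0" --pt "0 0 0 0" --pt "0 0 0 0"

```text
clock: 67.0
ee_pos: [0.4233, -0.3727, 0.2064]
eef_rot: [-0.0, 0.051, 0.999, -0.0]
contact_force: [-1.1, 1.2, -2.3]
finger_gap: 0.0165
grasp_force: 78.6
```

```bash
python3 - <<'E'
from h import *
s=sense();q=s['eef_rot'];p=s['ee_pos'];a=2*np.arctan2(q[2],q[1])-np.pi/2
print(p,np.degrees(a),s['qpos'][5],s['finger_gap'])
d=np.array([.5058,-.4362])-p[:2]
print('tool units', (d@[-np.sin(a),np.cos(a)])/.6,(d@[np.cos(a),np.sin(a)])/.6)
E
```

```text
[ 0.42329512 -0.37271432  0.20644376] 84.19167196698994 -2.2124302380152794 0.016468572355368246
tool units -0.14751018508410751 -0.09135029607524811
```

arm_command --pt "-0.0295 -0.0183 0 0" --pt "-0.0295 -0.0183 0 0" --pt "-0.0295 -0.0183 0 0" --pt "-0.0295 -0.0183 0 0" --pt "-0.0295 -0.0183 0 0" --pt "0 0 0.05 0" --pt "0 0 0.06 0" --pt "0 0 0.06 0" --pt "0 0 0.05 0" --pt "0 0 0.03 0"

```text
clock: 68.25
ee_pos: [0.5052, -0.4357, 0.0546]
eef_rot: [-0.001, 0.051, 0.999, 0.001]
contact_force: [-0.1, 1.3, -1.4]
finger_gap: 0.0161
grasp_force: 78.7
```

arm_command --pt "0 0 0.01 0" --pt "0 0 0 0" --pt "0 0 0 0" --pt "0 0 0 0" --pt "0 0 0 0" --pt "0 0 0 0" --pt "0 0 0 0" --pt "0 0 0 0" --pt "0 0 0 0" --pt "0 0 0 0"

```text
clock: 69.5
ee_pos: [0.5058, -0.4362, 0.0504]
eef_rot: [-0.0, 0.05, 0.999, 0.0]
contact_force: [0.5, -0.5, -2.5]
finger_gap: 0.0165
grasp_force: 78.7
```

```bash
python3 - <<'E'
from h import *
s=sense();q=s['eef_rot'];p=s['ee_pos'];a=2*np.arctan2(q[2],q[1])-np.pi/2
print(p,np.degrees(a),s['finger_gap'],s['contact_force'])
t=capture('top')['pixels'][155:215,395:455];u=capture('side')['pixels'][130:190,310:370]
f=lambda i:cv2.resize(i,(395,395),interpolation=cv2.INTER_CUBIC)
cv2.imwrite('pics/j.png',np.hstack([f(t),f(u)]))
E
```

```text
[ 0.50582932 -0.43621449  0.05037346] 84.23063911878731 0.016535563109744893 [ 0.48934189 -0.54638411 -2.49338444]
```

View pics/j.png

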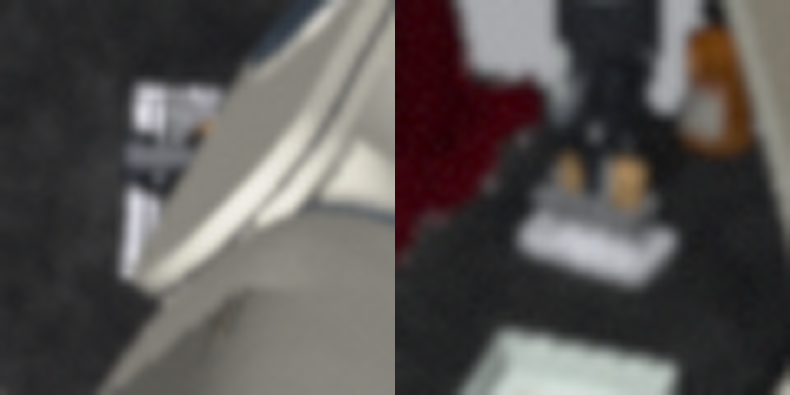

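The block hangs just over the dock: sole at right crop (600,200), dock at (600,245), roughly aligned. The amber bottle at (720,90) is clear.

arm_command --pt "0 0 0.01 0" --pt "0 0 0.01 0" --pt "0 0 0.007 0" --pt "0 0 0.002 0" --pt "0 0 0.002 0" --pt "0 0 0.002 0" --pt "0 0 0.002 0" --pt "0 0 0.002 0" --pt "0 0 0 0" --pt "0 0 0 0"

```text
clock: 70.85
ee_pos: [0.5058, -0.4363, 0.0283]
eef_rot: [0.0, 0.05, 0.999, -0.0]
contact_force: [-0.5, 0.6, -1.6]
finger_gap: 0.0164
grasp_force: 78.7
```

arm_command --pt "0 0 0.002 0" --pt "0 0 0.002 0" --pt "0 0 0.002 0" --pt "0 0 0.0015 0" --pt "0 0 0.001 0" --pt "0 0 0 0" --pt "0 0 0 0" --pt "0 0 0 0" --pt "0 0 0 0" --pt "0 0 0 0"

```text
clock: 72.1
ee_pos: [0.5059, -0.4362, 0.0231]
eef_rot: [0.0, 0.05, 0.999, -0.0]
contact_force: [-0.4, -0.4, -2.4]
finger_gap: 0.0166
grasp_force: 78.7
```

arm_command --pt "0 0 0.001 0" --pt "0 0 0.001 0" --pt "0 0 0 0" --pt "0 0 0 0" --pt "0 0 0 0" --pt "0 0 0 0" --pt "0 0 0 0" --pt "0 0 0 0" --pt "0 0 0 0" --pt "0 0 0 0"

```text
clock: 73.35
ee_pos: [0.5059, -0.4363, 0.0229]
eef_rot: [0.0, 0.05, 0.999, -0.0]
contact_force: [-3.2, 2.9, 6.3]
finger_gap: 0.0163
grasp_force: 80.1
```

arm_command --pt "0 0 0 0" --pt "0 0 0 0" --pt "0 0 0 0" --pt "0 0 0 0" --pt "0 0 0 0" --pt "0 0 -0.02 0" --pt "0 0 -0.04 0" --pt "0 0 -0.06 0" --pt "0 0 -0.08 0" --pt "0 0 -0.08 0" --grip -0.2

```text
clock: 74.6
ee_pos: [0.5058, -0.4362, 0.1922]
eef_rot: [0.0, 0.05, 0.999, -0.0]
contact_force: [1.6, -0.2, -0.1]
finger_gap: 0.0511
grasp_force: 0.0
```

arm_command --pt "0.06 0.04 0 0" --pt "0.06 0.04 0 0" --pt "0.06 0.04 0 0" --pt "0.06 0.04 0 0" --pt "0.06 0.03 0 0" --pt "0.06 0.03 0 0" --pt "0.06 0 0 0" --pt "0 0 0 0" --pt "0 0 0 0" --pt "0 0 0 0"

```text
clock: 75.85
ee_pos: [0.2693, -0.2802, 0.1903]
eef_rot: [0.0, 0.05, 0.999, -0.0]
contact_force: [-0.0, 0.5, -0.6]
finger_gap: 0.0514
grasp_force: 0.0
```

```bash
python3 - <<'E'
from h import *
c=capture('top')
print('tote',blobs(c,(310,165,390,235),.03,bright(140),400))
print('grip',blobs(c,(400,160,440,215),.048,wood))
t=cv2.resize(c['pixels'][155:235,315:495],None,fx=4.2,fy=4.2,interpolation=cv2.INTER_CUBIC)
cv2.imwrite('pics/k.png',t)
E
```

```text
tote [(array([ 448.3, -204.3]), np.float32(164.0), np.float32(124.6), np.float32(-85.9))]
grip [(array([ 506.7, -435.3]), np.float32(59.4), np.float32(20.5), np.float32(-6.0))]
```

View pics/k.png

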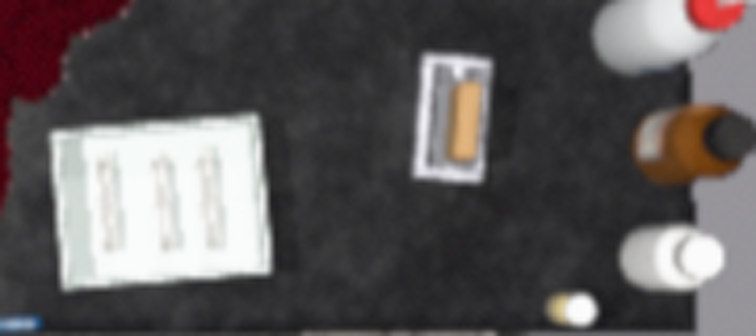

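The block sits inside the dock frame (grip at crop (465,122), rib in the notch at (457,75)), three boats lie in the tote, and both bottles are standing.

```bash
python3 -c "from station import *;print(sign_off())"
```

```text
the job is handed in; nothing more can be done
None
```

The job is handed in, with no verdict returned: all three boats are in the carrying tray, the plate was dressed left to right and back at about 6–8 N, the block is home in its dock with the notch over the rib, and both bottles are standing.

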